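Put the flat stylus on charge

TASK

The orange stylus is flat: take it out of the wooden pen rack and put it on charge in the black charging stand with the orange collar, nib down, fully home and standing upright. Keep hold of it until its lower end is well inside the opening, do not drop it in from above, then let go. Leave the blue and green styluses standing in the rack.

Things in the scene. Friction and masses are not known exactly. Their poses are not given: they have to be found in the camera images.
- stylus (a point): Orange stylus: round rod, 12 mm diameter, 140 mm long, 30 g, rounded grey nib at the bottom. Point: its centre, 70 mm from either end; z runs up the stylus. It stands nib down in any one of the rack's three wells, upper 90 mm sticking out. At the start its y axis lies along the row of wells, x across: grip it across the row, about 35 mm above this point, and pull straight up.
- port (a point): Mouth centre of the orange-collared charging stand, level with its top, 66 mm above the desk; z up. The stand is fixed: a round black body 72 mm wide below, 55 mm at the top. A funnel 38 mm wide at the mouth narrows over 30 mm to a 14 mm well, floor 58 mm below this point: a stylus fully home has its centre 12 mm above it and may lean 6 degrees. The blue-collared stand is not to be used.
- blue_stylus (a point): Blue stylus, same size, point and axes as the orange one; stands in another well of the rack; to be left alone. The rack is a fixed wooden block, 56 mm by 190 mm, 58 mm high, with three wells 14 mm wide, 50 mm deep, in a row 60 mm apart. The styluses' tops stand 148 mm above the desk: carry the orange one over them, or round.
- green_stylus (a point): Green stylus, same size, point and axes as the orange one; stands in the remaining well of the rack; to be left alone.
Not all that is in view belongs to the job. Leave any purple or red look-alike of the part that bears port alone.

How it is judged:
By the outcome, as a careful person would: the job done as asked, in the order asked, and still so for the second after the job is handed in, with the robot touching nothing.
It also fails if it takes over 45 s, if anything falls off the work surface, if the arm or the gripper's body presses on something with over 40 N, if the wrist force passes 120 N, or if a joint passes its speed limit or range.

ROBOT

A 6-joint arm with a two-finger parallel gripper is mounted at the origin on the work surface. World frame = base frame: x ahead of the robot, y to its left, z up, the work surface at z = 0. Lengths are in mm, angles in rad, forces in N, time in s.
With the tool pointing down it reaches from about 400 to 925 mm from the base axis. Payload 3.4 kg.
Tool frame: the origin (TCP) lies at the very end of the fingers, on their centre line; the grasp point (between the pads) lies env.grip_point_offset behind it (env.grip_point_offset is the distance from the TCP to the grasp point, in mm); z points along the fingers, y is the line along which they close (so a half turn about z gives the same grasp; the last joint's range is limited). The gripper opens to 85 mm and grips with 20 to 120 N. Pads are 22 mm wide; open, the fingers measure 114 mm over their backs; the gripper's body (76 mm by 85 mm) begins 54 mm behind the grasp point. The pads swing forward as they close: fully open they stand 13 mm farther back than shut.
Start: joints at [1.208, 0.307, 1.506, -0, 1.328, -0.073], TCP at [163.785, 551.186, 231.305] pointing down, gripper open.
Joint ranges: [-3.12, 3.12], [-1.05, 2.28], [0.14, 2.33], [-1.42, 4.57], [0.1, 2.73], [-2.68, 2.68]. Speed limits (rad/s): [2.57, 2.57, 3.14, 3.14, 3.14, 3.14].

INTERFACE

Orientations are given as a unit quaternion [x, y, z, w].
In Python, from station import env gives the robot as it stands.
- The arm moves only by the shell command python3 -m inch 'ROWS'. ROWS is JSON, a list of rows, each an object of numbers: "dx", "dy", "dz": the shift along the tool's x, y, z in mm; "spin": the turn about the tool's z in rad; "jaw": the closure, from 0 (fully open) to 1 (shut). In form: [{"dx": .., "dy": .., "dz": .., "spin": .., "jaw": ..}, ...]. A call has 1 to 8 rows; each row shifts and turns the commanded pose from where the row before left it, along the tool's axes as they then stand; what a row does not reach is not made up. A row lasts 1/12 s, in which the tool goes at most 41.7 mm and 7.16 degrees, less where a joint would pass 70% of its speed; a pose out of reach is approached as far as the arm can. A call with a gripper value outside its range is refused whole. The fingers move at their own pace and stop on an object; the grip force is fixed at half the most. Time passes only in rows, so rows that do not move let the fingers close. It gives the time, the measured TCP pose, the force, the opening and the grip force at its end, in the units of the state.
- env.get_state(): the state, without advancing time (a new reading comes with each control period).
- env.get_image(name): name is "scene" or "side" or "wrist"; returns the picture (384x512x3 uint8, red, green, blue); there is no depth.
- env.calibration(name): a dict with "fx", "fy", "cx", "cy" (pixels), "k1" (the pictures are not rectified: a ray, as slopes to the right and down, at radius r is drawn at 1 + k1 r^2 times it, then the intrinsics apply), "extrinsics" (4x4, takes a point from world to camera coordinates). Camera axes: x right, y up, looking along -z (the intrinsics and any distortion apply to the point x, -y, -z); pixel columns grow to the right and rows downward; lengths in mm; the calibration is good to about 2 mm. A picture is of the moment at which its call begins: read the wrist's pose just before it. calibration takes no time and is no camera call; for the wrist camera it gives the pose at the moment of the call.
- env.finish_job(): hands the job in; it is judged then, once.
The state is a dict: "time": time; "joints": joint angles; "qd": joint speeds; "effort": joint torques, N m; "position": TCP position; "tcp_rot": TCP orientation; "contact_force": force on the tool from outside, world axes, zero at the start; "ft_torque": the same for the moment, N m; "opening": finger opening in mm; "finger_force": force on a finger pad.
Only numpy, scipy, OpenCV 4.12 (cv2) and the standard library are available. Lean on these libraries where they do the work, as an engineer would, in place of code of your own. Each camera call takes 0.05 s, during which the arm holds its last target. There are 200 camera calls.

## Working session

There is one attempt and no reset: what is moved stays moved. The work goes in short steps, Python scripts to look and compute and a shell command to move; the robot and the scene stay as the last step left them, time stands still between calls to the robot, and variables do not carry over. Pictures are saved under pics/ and viewed, at most 10 in all, crops included, and the job is handed in when it is done.

```bash
mkdir -p pics; ls
python3 - <<'E'
from station import env
import cv2,numpy as np
ims=[env.get_image(n) for n in("scene","side")]
for n,i in zip(("scene","side"),ims): cv2.imwrite(f"pics/{n}0.png",i[...,::-1])
cv2.imwrite("pics/both.png",cv2.resize(np.vstack(ims)[...,::-1],(400,600)))
s=env.get_state();print(s,env.grip_point_offset)
for n in("scene","side"):print(env.calibration(n))
E
```

```text
pics
{'time': 0.1, 'joints': array([ 1.20850813e+00,  3.07501177e-01,  1.50753704e+00,  3.41140281e-05,
        1.32840929e+00, -7.35359152e-02]), 'qd': array([-1.20642935e-04, -2.42624736e-03, -2.76600673e-03, -8.97565934e-05,
       -1.10709586e-03,  7.00663247e-04]), 'effort': array([-1.13489632e-04, -4.58530819e+01, -2.52605903e+01, -1.26732139e-04,
        5.50019351e-03,  2.83085802e-05]), 'position': array([163.54426872, 550.59949328, 230.47360302]), 'tcp_rot': array([ 1.43879096e-01,  9.89594839e-01, -9.01914978e-04, -2.16664890e-04]), 'contact_force': array([ 1.02060512, -0.23179903, -0.29473433]), 'ft_torque': array([-0.02936688,  0.02281031, -0.05512936]), 'finger_force': 0.0, 'opening': 85.54794593127879} 18.700000000000003
{'fx': 381.6940571339516, 'fy': 381.6940571339516, 'cx': 258.63475876315704, 'cy': 192.08658265244904, 'k1': -0.04370004875680719, 'extrinsics': array([[ 6.22752837e-01,  7.82258886e-01, -1.58094270e-02,
        -2.80809637e+02],
       [-5.51270229e-01,  4.53023335e-01,  7.00621861e-01,
         1.68108050e+02],
       [ 5.55229716e-01, -4.27598986e-01,  7.13357603e-01,
        -1.08661731e+03],
       [ 0.00000000e+00,  0.00000000e+00,  0.00000000e+00,
         1.00000000e+00]])}
{'fx': 360.01901231928724, 'fy': 360.01901231928724, 'cx': 253.1973000782175, 'cy': 196.38538454034807, 'k1': -0.044805416867764646, 'extrinsics': array([[-9.35319988e-01, -3.53723635e-01,  7.49069230e-03,
         4.14137367e+02],
       [ 2.63577795e-01, -6.82519535e-01,  6.81684554e-01,
        -1.67419733e+02],
       [-2.36015394e-01,  6.39567569e-01,  7.31607859e-01,
        -6.90130379e+02],
       [ 0.00000000e+00,  0.00000000e+00,  0.00000000e+00,
         1.00000000e+00]])}
```

View pics/scene0.png

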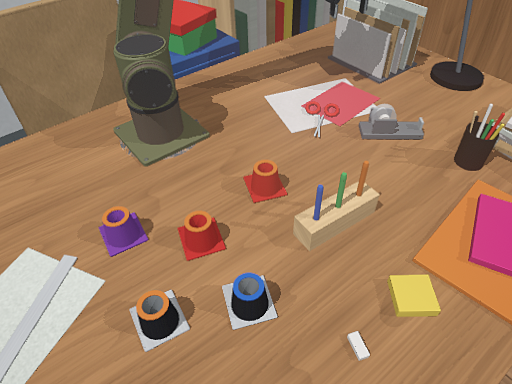

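View pics/side0.png

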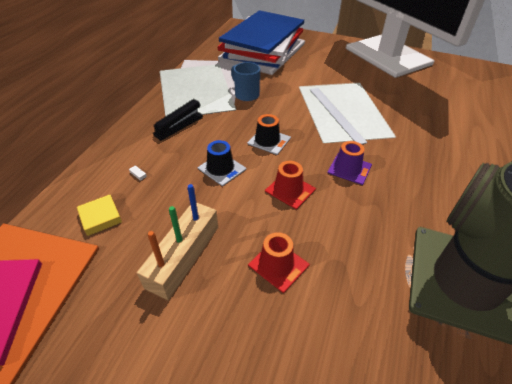

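Scene view: the rack holds blue (319,202), green (341,190) and orange (363,178) styluses. The stands are black with orange collar (154,305), black with blue collar (248,283), purple (119,228), and red (199,235) and (265,180). The black body with the orange collar is the target. In the side view it is at (268,130), and the orange stylus is at (157,248).

```bash
cat > h.py <<'E'
from station import env
import numpy as np,cv2
from scipy.spatial.transform import Rotation as Rn
def ray(c,uv):
    x=(np.array(uv,float)-[c["cx"],c["cy"]])/[c["fx"],c["fy"]]
    u=x.copy()
    for _ in range(20): u=x/(1+c["k1"]*(u@u))
    E=c["extrinsics"];R=E[:3,:3]
    return -R.T@E[:3,3], R.T@np.array([u[0],-u[1],-1])
def plane(c,uv,z):
    o,d=ray(c,uv);return o+d*(z-o[2])/d[2]
def two(c1,u1,c2,u2):
    o,d=ray(c1,u1);p,e=ray(c2,u2)
    s=np.linalg.lstsq(np.c_[d,-e],p-o,rcond=None)[0]
    a,b=o+d*s[0],p+e*s[1];return (a+b)/2,np.linalg.norm(a-b)
E
python3 - <<'E'
from h import *
C={n:env.calibration(n) for n in("scene","side")};I={n:cv2.imread(f"pics/{n}0.png") for n in C}
def blob(n,cols,box,smin=120):
    h=cv2.cvtColor(I[n],cv2.COLOR_BGR2HSV).astype(int);x0,y0,x1,y1=box
    m=((h[...,0]>=cols[0])&(h[...,0]<=cols[1])&(h[...,1]>smin)&(h[...,2]>50)).astype(np.uint8)
    k=np.zeros_like(m);k[y0:y1,x0:x1]=m[y0:y1,x0:x1]
    _,l,s,_=cv2.connectedComponentsWithStats(k);j=1+np.argmax(s[1:,4]);return np.argwhere(l==j)[:,::-1],s[j]
B={"orange":((3,14),170,(355,155,372,200),(148,225,166,270)),"green":((45,85),100,(332,165,350,212),(168,200,184,245)),"blue":((108,128),120,(310,178,326,224),(186,178,202,225))}
for k,(c,sm,a,b) in B.items():
    t=[]
    for n,x in(("scene",a),("side",b)):
        p,s=blob(n,c,x,sm);y0=p[:,1].min();top=p[p[:,1]<=y0+1].mean(0);t.append(top);print(k,n,s,top,plane(C[n],[top[0],top[1]+1],148).round(1))
    print(two(C["scene"],t[0],C["side"],t[1]))
t=[]
for n,x in(("scene",(128,285,180,320)),("side",(250,110,285,130))):
    p,s=blob(n,(3,16),x,150);(cx,cy),ax,_=cv2.fitEllipse(cv2.convexHull(p.astype(np.int32)));t.append((cx,cy));print("port",n,s,cx,cy,ax,plane(C[n],(cx,cy),66).round(1))
print(two(C["scene"],t[0],C["side"],t[1]))
a=I["scene"][270:360,120:290];b=I["scene"][150:250,285:391]
cv2.imwrite("pics/crop.png",np.hstack([cv2.resize(a,(425,225)),cv2.resize(b,(239,225))]))
E
```

```text
orange scene [356 161  12  35  88] [366.         161.33333333] [549.1 199.7 148. ]
orange side [148 231  16  36 237] [150.5 231.6] [546.9 200.  148. ]
(array([547.61549899, 199.69251795, 149.74617618]), np.float64(1.626535869433539))
green scene [336 173  11  34 101] [343.5 173.5] [544.9 138.3 148. ]
green side [169 206  13  36 195] [171.5        206.66666667] [541.7 140.3 148. ]
(array([542.94038595, 139.22268161, 148.81799046]), np.float64(1.4095434232205517))
blue scene [314 185   9  35 168] [320.    185.625] [539.7  79.5 148. ]
blue side [188 184  10  36 163] [189.6 184.8] [537.2  81.7 148. ]
(array([538.16599845,  80.40047783, 148.93798675]), np.float64(0.7270058783535402))
port scene [136 290  33  30 440] 152.0819549560547 304.781982421875 (28.271726608276367, 34.068702697753906) [ 508.5 -274.5   66. ]
port side [250 110  35  20 510] 267.2370300292969 119.99302673339844 (37.910301208496094, 40.34292221069336) [ 508.2 -275.3   66. ]
(array([ 508.30306797, -274.66866751,   66.2168592 ]), np.float64(0.5988610680993357))
```

View pics/crop.png

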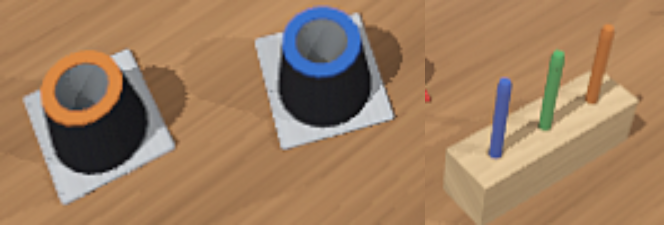

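The crop confirms an orange stylus at the end of the row furthest from blue, and a black body with an orange collar at (152,305) in the scene view. Heights check out: tops at about 149 mm and mouth at 66 mm. Next move is above the stylus.

```bash
cat > go.py <<'E'
import sys
from h import *
# go.py x y z ydeg : tool-axis shift and spin to that TCP pose
x,y,z,a=map(float,sys.argv[1:]);s=env.get_state();R=Rn.from_quat(s["tcp_rot"])
d=R.inv().apply(np.array([x,y,z])-s["position"]);ty=R.as_matrix()[:,1];cur=np.degrees(np.arctan2(ty[1],ty[0]))
print("t",round(s["time"],2),"pos",s["position"].round(1),"d",d.round(1),"spin",np.radians((cur-a+180)%360-180).round(3),"tilt",R.as_matrix()[:,2].round(3),"F",s["contact_force"].round(1),"open",round(s["opening"],1),s["finger_force"])
E
r='{"dx":-36,"dy":-17.5}'
python3 -m inch '[{"dx":-36,"dy":-17.5},{"dx":-36,"dy":-17.5},{"dx":-36,"dy":-17.5},{"dx":-36,"dy":-17.5},{"dx":-36,"dy":-17.5},{"dx":-36,"dy":-17.5},{"dx":-36,"dy":-17.5}]'
python3 -m inch '[{"dx":-36,"dy":-17.5},{"dx":-36,"dy":-17.5},{"dx":-36,"dy":-17.5},{"dx":-36,"dy":-17.5},{"dx":-36,"dy":-17.5},{"dx":-36,"dy":-17.5},{"spin":0.12}]'
python3 -m inch '[{"spin":0.12},{"spin":0.12},{"spin":0.12},{"spin":0.12},{"spin":0.12},{"spin":0.12},{"spin":0.12},{"spin":0.12}]'
python3 -m inch '[{"spin":0.12},{"spin":0.12},{"spin":0.04},{},{}]'
python3 go.py 547.8 199.7 230 -4.5
```

```text
t 0.1 pos [163.5 550.6 230.5] d [-468.3 -226.9    0.8] spin 1.361 tilt [-0.001 -0.002 -1.   ] F [ 1.  -0.2 -0.3] open 85.5 0.0validation failed for argument at $[0]...
validation failed for argument at $[0]...
validation failed for argument at $[0]...
validation failed for argument at $[0]...
```

All five keys seem to be required in each row.

```bash
python3 -m inch '[{"dx":-36,"dy":-17.5,"dz":0,"spin":0,"jaw":0},{"dx":-36,"dy":-17.5,"dz":0,"spin":0,"jaw":0},{"dx":-36,"dy":-17.5,"dz":0,"spin":0,"jaw":0},{"dx":-36,"dy":-17.5,"dz":0,"spin":0,"jaw":0},{"dx":-36,"dy":-17.5,"dz":0,"spin":0,"jaw":0},{"dx":-36,"dy":-17.5,"dz":0,"spin":0,"jaw":0},{"dx":-36,"dy":-17.5,"dz":0,"spin":0,"jaw":0}]'
python3 go.py 547.8 199.7 230 -4.5
```

```text
time: 0.68
position: [371.2, 360.3, 231.0]
tcp_rot: [0.144, 0.99, -0.0, -0.0]
contact_force: [0.4, 0.8, 0.9]
opening: 85.3
finger_force: 0.0
t 0.68 pos [371.2 360.3 231. ] d [-214.9 -103.7    1. ] spin 1.361 tilt [-0.001 -0.    -1.   ] F [0.4 0.8 0.9] open 85.3 0.0
```

```bash
python3 -m inch '[{"dx":-36,"dy":-17.3,"dz":0,"spin":0,"jaw":0},{"dx":-36,"dy":-17.3,"dz":0,"spin":0,"jaw":0},{"dx":-36,"dy":-17.3,"dz":0,"spin":0,"jaw":0},{"dx":-36,"dy":-17.3,"dz":0,"spin":0,"jaw":0},{"dx":-36,"dy":-17.3,"dz":0,"spin":0,"jaw":0},{"dx":-35,"dy":-17,"dz":0,"spin":0,"jaw":0},{"dx":0,"dy":0,"dz":0,"spin":0.12,"jaw":0},{"dx":0,"dy":0,"dz":0,"spin":0.12,"jaw":0}]' >/dev/null
python3 -m inch '[{"dx":0,"dy":0,"dz":0,"spin":0.12,"jaw":0},{"dx":0,"dy":0,"dz":0,"spin":0.12,"jaw":0},{"dx":0,"dy":0,"dz":0,"spin":0.12,"jaw":0},{"dx":0,"dy":0,"dz":0,"spin":0.12,"jaw":0},{"dx":0,"dy":0,"dz":0,"spin":0.12,"jaw":0},{"dx":0,"dy":0,"dz":0,"spin":0.12,"jaw":0},{"dx":0,"dy":0,"dz":0,"spin":0.12,"jaw":0},{"dx":0,"dy":0,"dz":0,"spin":0.12,"jaw":0}]'
python3 -m inch '[{"dx":0,"dy":0,"dz":0,"spin":0.12,"jaw":0},{"dx":0,"dy":0,"dz":0,"spin":0.04,"jaw":0},{"dx":0,"dy":0,"dz":0,"spin":0,"jaw":0},{"dx":0,"dy":0,"dz":0,"spin":0,"jaw":0}]' >/dev/null
python3 go.py 547.8 199.7 230 -4.5
python3 - <<'E'
from h import *
c=env.calibration("wrist");i=env.get_image("wrist");cv2.imwrite("pics/w1.png",i[...,::-1]);np.save("w1.npy",c,allow_pickle=True)
E
```

```text
time: 2.02
position: [546.7, 201.4, 230.7]
tcp_rot: [0.68, 0.733, -0.001, -0.0]
contact_force: [1.1, -0.7, 0.3]
opening: 85.3
finger_force: 0.0
t 2.35 pos [546.7 201.4 230.8] d [-1.6  1.2  0.8] spin 0.002 tilt [-0.001 -0.    -1.   ] F [ 0.4 -0.5 -0.8] open 85.4 0.0
```

View pics/w1.png

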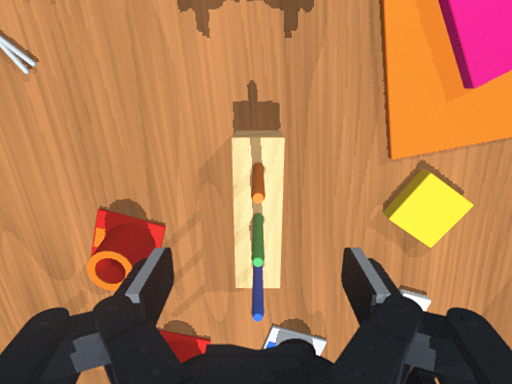

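The wrist view shows the row vertical in the picture and central between the fingers. The orange top is at (258,198), with green at (258,262) and blue at (258,316).

```bash
python3 - <<'E'
from h import *
c=np.load("w1.npy",allow_pickle=True).item()
for n,u in(("o",(258,198)),("g",(258,262)),("b",(258,315.5))): print(n,plane(c,u,147).round(1))
E
python3 go.py 547.8 199.7 94.5 -4.5
```

```text
o [548.3 199.1 147. ]
g [543.7 139.1 147. ]
b [539.3  81.3 147. ]
t 2.4 pos [546.9 201.5 231. ] d [ -1.7   1.2 136.5] spin 0.002 tilt [-0.001 -0.    -1.   ] F [-0.3 -0.2  1.2] open 85.4 0.0
```

```bash
python3 -m inch '[{"dx":-2,"dy":1.3,"dz":20,"spin":0,"jaw":0},{"dx":0,"dy":0,"dz":25,"spin":0,"jaw":0},{"dx":0,"dy":0,"dz":25,"spin":0,"jaw":0},{"dx":0,"dy":0,"dz":25,"spin":0,"jaw":0},{"dx":0,"dy":0,"dz":25,"spin":0,"jaw":0},{"dx":0,"dy":0,"dz":16.5,"spin":0,"jaw":0},{"dx":0,"dy":0,"dz":0,"spin":0,"jaw":0}]' >/dev/null
python3 go.py 548.1 199.4 94.5 -4.5
python3 -m inch '[{"dx":0,"dy":0,"dz":0,"spin":0,"jaw":0.5},{"dx":0,"dy":0,"dz":0,"spin":0,"jaw":0.7},{"dx":0,"dy":0,"dz":0,"spin":0,"jaw":0.85},{"dx":0,"dy":0,"dz":0,"spin":0,"jaw":1},{"dx":0,"dy":0,"dz":0,"spin":0,"jaw":1},{"dx":0,"dy":0,"dz":0,"spin":0,"jaw":1},{"dx":0,"dy":0,"dz":0,"spin":0,"jaw":1},{"dx":0,"dy":0,"dz":0,"spin":0,"jaw":1}]'
```

```text
t 2.98 pos [545.2 198.5  90.9] d [ 1.1  2.8 -3.6] spin 0.002 tilt [-0.008 -0.002 -1.   ] F [-0.2 -0.3 -0.3] open 85.4 0.0
time: 3.65
position: [548.2, 199.6, 95.6]
tcp_rot: [0.734, 0.679, 0.0, 0.0]
contact_force: [-2.5, -0.4, 5.8]
opening: 10.7
finger_force: 58.4
```

```bash
python3 -m inch '[{"dx":0,"dy":0,"dz":-6,"spin":0,"jaw":1},{"dx":0,"dy":0,"dz":-12,"spin":0,"jaw":1},{"dx":0,"dy":0,"dz":-18,"spin":0,"jaw":1},{"dx":0,"dy":0,"dz":-24,"spin":0,"jaw":1},{"dx":0,"dy":0,"dz":-28,"spin":0,"jaw":1},{"dx":0,"dy":0,"dz":-28,"spin":0,"jaw":1},{"dx":0,"dy":0,"dz":-28,"spin":0,"jaw":1},{"dx":0,"dy":0,"dz":-20,"spin":0,"jaw":1}]' >/dev/null
python3 -m inch '[{"dx":0,"dy":0,"dz":-16,"spin":0,"jaw":1},{"dx":0,"dy":0,"dz":0,"spin":0,"jaw":1},{"dx":0,"dy":0,"dz":0,"spin":0,"jaw":1}]'
python3 go.py 508.3 -274.7 275 -4.5
python3 - <<'E'
from h import *
ims=[env.get_image(n) for n in("scene","side")]
cv2.imwrite("pics/lift.png",np.hstack([cv2.resize(i[...,::-1],(400,300)) for i in ims]))
np.save("lift.npy",ims)
E
```

```text
time: 4.57
position: [548.7, 199.5, 275.6]
tcp_rot: [0.734, 0.679, 0.001, 0.001]
contact_force: [-0.6, -0.4, -0.8]
opening: 10.3
finger_force: 58.4
t 4.57 pos [548.7 199.5 275.6] d [-4.759e+02 -3.300e+00  2.000e-01] spin 0.001 tilt [ 0.002  0.001 -1.   ] F [-0.6 -0.4 -0.8] open 10.3 58.3846378326416
```

View pics/lift.png

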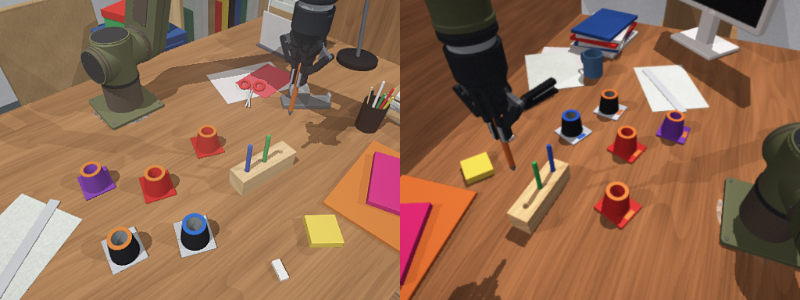

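The lift shows the orange stylus held nib down and clear, with blue and green still in the rack. Next I carry it over to the stand.

```bash
python3 -m inch '[{"dx":-20,"dy":-0.2,"dz":0,"spin":0,"jaw":1},{"dx":-36,"dy":-0.3,"dz":0,"spin":0,"jaw":1},{"dx":-36,"dy":-0.3,"dz":0,"spin":0,"jaw":1},{"dx":-36,"dy":-0.3,"dz":0,"spin":0,"jaw":1},{"dx":-36,"dy":-0.2,"dz":0,"spin":0,"jaw":1},{"dx":-36,"dy":-0.2,"dz":0,"spin":0,"jaw":1},{"dx":-36,"dy":-0.2,"dz":0,"spin":0,"jaw":1},{"dx":-36,"dy":-0.2,"dz":0,"spin":0,"jaw":1}]' >/dev/null
python3 -m inch '[{"dx":-36,"dy":-0.2,"dz":0,"spin":0,"jaw":1},{"dx":-36,"dy":-0.2,"dz":0,"spin":0,"jaw":1},{"dx":-36,"dy":-0.2,"dz":0,"spin":0,"jaw":1},{"dx":-36,"dy":-0.2,"dz":0,"spin":0,"jaw":1},{"dx":-36,"dy":-0.2,"dz":0,"spin":0,"jaw":1},{"dx":-20,"dy":-0.2,"dz":0,"spin":0,"jaw":1},{"dx":-14,"dy":-0.2,"dz":0,"spin":0,"jaw":1},{"dx":0,"dy":0,"dz":0,"spin":0,"jaw":1}]' >/dev/null
python3 -m inch '[{"dx":0,"dy":0,"dz":20,"spin":0,"jaw":1},{"dx":0,"dy":0,"dz":24,"spin":0,"jaw":1},{"dx":0,"dy":0,"dz":24,"spin":0,"jaw":1},{"dx":0,"dy":0,"dz":12,"spin":0,"jaw":1},{"dx":0,"dy":0,"dz":0,"spin":0,"jaw":1},{"dx":0,"dy":0,"dz":0,"spin":0,"jaw":1}]'
python3 go.py 508.3 -274.7 94.5 -4.5
python3 - <<'E'
from h import *
ims=[env.get_image(n)[...,::-1] for n in("scene","side")]
np.save("over.npy",ims)
a=ims[0][210:360,90:240];b=ims[1][30:180,190:340]
cv2.imwrite("pics/over.png",cv2.resize(np.hstack([a,b]),(800,400),interpolation=cv2.INTER_CUBIC))
E
```

```text
time: 6.5
position: [506.5, -282.9, 193.7]
tcp_rot: [0.734, 0.679, -0.0, -0.002]
contact_force: [0.2, -0.4, 0.3]
opening: 10.6
finger_force: 58.4
t 6.5 pos [ 506.5 -282.9  193.7] d [ 8.1  1.4 99.2] spin 0.002 tilt [-0.003  0.002 -1.   ] F [ 0.2 -0.4  0.3] open 10.6 58.42410922050476
```

View pics/over.png

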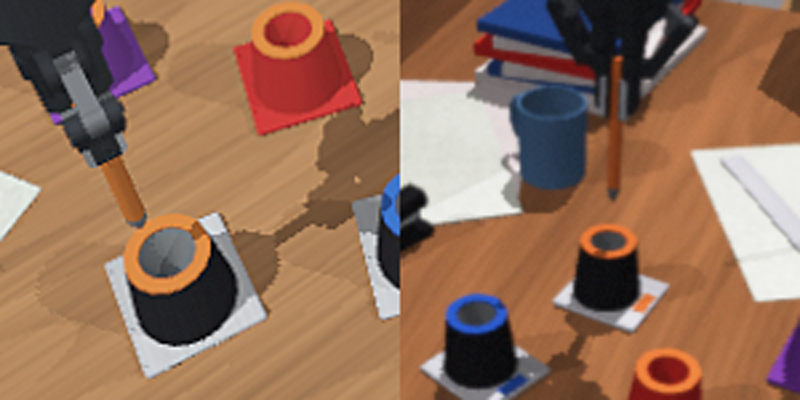

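The stylus is vertical above the orange-collared stand. Its nib tip is at about scene (143,294) and side (270,105). The collar centres are at scene (153,305) and side (268,120).

```bash
python3 - <<'E'
from h import *
A,B=env.calibration("scene"),env.calibration("side")
print("tip",two(A,(143.2,294.4),B,(269.9,105)))
print("port",two(A,(153,304.9),B,(268.2,120.4)),plane(A,(153,304.9),66),plane(B,(268.2,120.4),66))
s=np.load("over.npy")
for k,(c,x) in enumerate(((A,(128,285,180,322)),(B,(248,112,288,128)))):
    h=cv2.cvtColor(np.ascontiguousarray(s[k]),cv2.COLOR_BGR2HSV).astype(int);m=((h[...,0]<16)&(h[...,0]>3)&(h[...,1]>195)&(h[...,2]>120)).astype(np.uint8)
    z=np.zeros_like(m);z[x[1]:x[3],x[0]:x[2]]=m[x[1]:x[3],x[0]:x[2]]
    p=np.argwhere(z)[:,::-1];(u,v),ax,_=cv2.fitEllipse(cv2.convexHull(p.astype(np.int32)));print(p.min(0),p.max(0),u,v,ax,plane(c,(u,v),66).round(1))
E
python3 go.py 508.3 -274.7 94.5 -4.5
```

```text
tip (array([ 506.4602896 , -281.32904823,  107.03476301]), np.float64(3.7805642138533346))
port (array([ 506.93518242, -274.22471195,   64.6686427 ]), np.float64(3.801942961541105)) [ 509.63804508 -273.3787545    66.        ] [ 505.29518469 -274.49337717   66.        ]
[161 293] [168 299] 162.7577362060547 295.2422790527344 (3.5718636512756348, 15.732427597045898) [ 503.8 -251.5   66. ]
[258 116] [277 126] 267.5290832519531 120.84783935546875 (10.578508377075195, 19.538427352905273) [ 506.3 -272.    66. ]
t 6.6 pos [ 507.9 -284.3  195.7] d [  9.6  -0.4 101.2] spin 0.002 tilt [ 0.001 -0.    -1.   ] F [-0.7  0.4  0.3] open 10.4 58.424484729766846
```

```bash
python3 -m inch '[{"dx":9.8,"dy":-0.3,"dz":0,"spin":0,"jaw":1},{"dx":0,"dy":0,"dz":0,"spin":0,"jaw":1},{"dx":0,"dy":0,"dz":15,"spin":0,"jaw":1},{"dx":0,"dy":0,"dz":15,"spin":0,"jaw":1},{"dx":0,"dy":0,"dz":15,"spin":0,"jaw":1},{"dx":0,"dy":0,"dz":5,"spin":0,"jaw":1},{"dx":0,"dy":0,"dz":0,"spin":0,"jaw":1},{"dx":0,"dy":0,"dz":0,"spin":0,"jaw":1}]'
python3 -m inch '[{"dx":0,"dy":0,"dz":5,"spin":0,"jaw":1},{"dx":0,"dy":0,"dz":5,"spin":0,"jaw":1},{"dx":0,"dy":0,"dz":5,"spin":0,"jaw":1},{"dx":0,"dy":0,"dz":0,"spin":0,"jaw":1}]'
python3 go.py 508.2 -274.5 95.7 -4.5
```

```text
time: 7.27
position: [507.8, -275.0, 145.4]
tcp_rot: [0.734, 0.679, 0.0, 0.0]
contact_force: [0.5, -0.5, 0.1]
opening: 10.4
finger_force: 58.4
time: 7.6
position: [506.9, -274.7, 128.9]
tcp_rot: [0.734, 0.679, -0.0, -0.001]
contact_force: [-0.4, 0.7, -1.2]
opening: 10.4
finger_force: 58.4
t 7.6 pos [ 506.9 -274.7  128.9] d [ 0.2  1.3 33.2] spin 0.0 tilt [-0.001  0.001 -1.   ] F [-0.4  0.7 -1.2] open 10.4 58.43204319477081
```

```bash
python3 -m inch '[{"dx":0,"dy":0,"dz":4,"spin":0,"jaw":1},{"dx":0,"dy":0,"dz":4,"spin":0,"jaw":1},{"dx":0,"dy":0,"dz":0,"spin":0,"jaw":1}]'
python3 -m inch '[{"dx":0,"dy":0,"dz":4,"spin":0,"jaw":1},{"dx":0,"dy":0,"dz":4,"spin":0,"jaw":1},{"dx":0,"dy":0,"dz":0,"spin":0,"jaw":1}]'
```

```text
time: 7.85
position: [507.0, -274.7, 120.9]
tcp_rot: [0.734, 0.679, -0.0, -0.001]
contact_force: [-0.3, -0.1, -0.6]
opening: 10.8
finger_force: 58.4
time: 8.1
position: [507.0, -274.7, 112.9]
tcp_rot: [0.734, 0.679, -0.0, -0.001]
contact_force: [-0.2, -0.2, -0.4]
opening: 10.3
finger_force: 58.4
```

```bash
python3 -m inch '[{"dx":0,"dy":0,"dz":4,"spin":0,"jaw":1},{"dx":0,"dy":0,"dz":4,"spin":0,"jaw":1},{"dx":0,"dy":0,"dz":4,"spin":0,"jaw":1},{"dx":0,"dy":0,"dz":2,"spin":0,"jaw":1},{"dx":0,"dy":0,"dz":0,"spin":0,"jaw":1},{"dx":0,"dy":0,"dz":0,"spin":0,"jaw":1}]'
python3 -m inch '[{"dx":0,"dy":0,"dz":1,"spin":0,"jaw":1},{"dx":0,"dy":0,"dz":1,"spin":0,"jaw":1},{"dx":0,"dy":0,"dz":0,"spin":0,"jaw":1},{"dx":0,"dy":0,"dz":0,"spin":0,"jaw":1}]'
```

```text
time: 8.6
position: [507.4, -275.0, 99.6]
tcp_rot: [0.734, 0.679, -0.0, -0.0]
contact_force: [-0.1, -0.1, -0.5]
opening: 10.9
finger_force: 58.4
time: 8.93
position: [507.5, -275.0, 97.9]
tcp_rot: [0.734, 0.679, 0.0, 0.0]
contact_force: [1.1, 0.1, -0.4]
opening: 10.6
finger_force: 58.4
```

```bash
python3 -m inch '[{"dx":0,"dy":0,"dz":1,"spin":0,"jaw":1},{"dx":0,"dy":0,"dz":0.7,"spin":0,"jaw":1},{"dx":0,"dy":0,"dz":0,"spin":0,"jaw":1},{"dx":0,"dy":0,"dz":0,"spin":0,"jaw":1}]'
python3 -m inch '[{"dx":0,"dy":0,"dz":0.7,"spin":0,"jaw":1},{"dx":0,"dy":0,"dz":0,"spin":0,"jaw":1},{"dx":0,"dy":0,"dz":0,"spin":0,"jaw":1}]'
```

```text
time: 9.27
position: [507.5, -275.0, 96.1]
tcp_rot: [0.734, 0.679, -0.0, -0.0]
contact_force: [0.0, -0.1, 0.2]
opening: 10.5
finger_force: 58.4
time: 9.52
position: [507.6, -275.1, 95.7]
tcp_rot: [0.734, 0.679, 0.0, 0.0]
contact_force: [-0.5, 0.1, 2.6]
opening: 10.6
finger_force: 58.6
```

Floor contact came at the expected height of 95.7 mm, so I release and retreat.

```bash
python3 -m inch '[{"dx":0,"dy":0,"dz":0,"spin":0,"jaw":0.7},{"dx":0,"dy":0,"dz":0,"spin":0,"jaw":0.4},{"dx":0,"dy":0,"dz":0,"spin":0,"jaw":0},{"dx":0,"dy":0,"dz":0,"spin":0,"jaw":0},{"dx":0,"dy":0,"dz":0,"spin":0,"jaw":0},{"dx":0,"dy":0,"dz":0,"spin":0,"jaw":0}]'
python3 -m inch '[{"dx":0,"dy":0,"dz":-10,"spin":0,"jaw":0},{"dx":0,"dy":0,"dz":-25,"spin":0,"jaw":0},{"dx":0,"dy":0,"dz":-30,"spin":0,"jaw":0},{"dx":0,"dy":0,"dz":-30,"spin":0,"jaw":0},{"dx":0,"dy":0,"dz":-30,"spin":0,"jaw":0},{"dx":0,"dy":0,"dz":-20,"spin":0,"jaw":0},{"dx":0,"dy":0,"dz":0,"spin":0,"jaw":0},{"dx":0,"dy":0,"dz":0,"spin":0,"jaw":0}]'
python3 - <<'E'
from h import *
ims=[env.get_image(n)[...,::-1] for n in("scene","side")]
cv2.imwrite("pics/end.png",np.hstack([cv2.resize(ims[0][150:350,90:390],(400,267)),cv2.resize(ims[1][70:270,140:440],(400,267))]))
np.save("end.npy",ims)
E
```

```text
time: 10.02
position: [507.5, -275.0, 95.3]
tcp_rot: [0.734, 0.679, -0.0, -0.0]
contact_force: [-0.6, 0.1, 0.1]
opening: 81.6
finger_force: 0.0
time: 10.68
position: [508.3, -275.5, 242.6]
tcp_rot: [0.734, 0.679, 0.001, 0.002]
contact_force: [-0.1, 0.7, -1.5]
opening: 85.3
finger_force: 0.0
```

View pics/end.png

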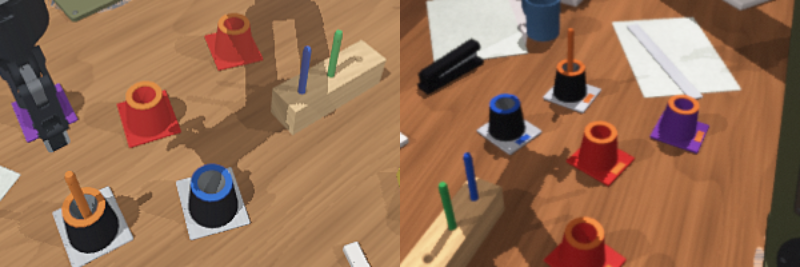

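The stylus stands in the orange-collared stand with its top at scene (142,279) and side (268,92). Blue and green are still in the rack, and the gripper is clear. One check of the top's height, then hand in.

Run:
```python
from h import *
p,e=two(env.calibration("scene"),(142.5,278.8),env.calibration("side"),(268.3,91.8));print(p,e)
if abs(p[2]-148)<5: print(env.finish_job())
```

```text
[ 509.3423857  -272.92369937  148.82287652] 3.457555923675068
the job is handed in; nothing more can be done
None
```

The orange stylus is standing upright, nib down and fully home in the orange-collared charging stand (top measured at 149 mm, 148 expected). I let go only after it touched the floor of the well, the blue and green styluses are still in the rack, and the job was handed in at about 11 s.

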